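# Unstack the breakfast set and lay each piece in its place

### The job

Take the stack apart from the top down, one piece at a time: set the brown egg gently in the holder of the red egg cooker, then stand the green egg cup in the middle of the white saucer, then the white salt box in the middle of the cork mat, and last the yellow tea tin in the middle of the blue tile, box and tin lying squarely along their mats. Leave the soy bottle and the pan lid where they are.

Things in the scene. Friction and masses are not known exactly. Their poses are not given: they have to be found in the camera images.
- egg: Brown hen's egg, rigid, 43 mm across, 54 mm long, about 58 g, standing blunt end down in the green egg cup at the top of the stack. Origin on its axis at its widest circle, 21.5 mm above its lowest and 32.5 mm below its highest point; z runs to the pointed end. In the cup or in the cooker's holder its widest circle stands about 13 mm above the rim, and overhangs the rim's outside by 1 mm.
- egg_cup: Green silicone egg cup (treat as rigid), 42 mm high, about 50 g: round foot 54 mm across and 5 mm thick, stem 26 mm across, and from 18 mm up to the rim a straight-sided cup 41 mm across outside, 34 mm inside. Origin at the centre of its underside, z up. It stands on the salt box, holding the egg.
- salt_box: Closed white porcelain salt box with a blue band, flat-topped block 84 (its x) x 56 (its y) x 38 mm high, about 170 g. Origin at the centre of its underside, z up. It lies on the tea tin, about along it.
- tea_tin: Closed yellow tea tin with a brass line round it, flat-topped block 115 (its x) x 64 (its y) x 48 mm high, about 200 g. Origin at the centre of its underside, z up. It is the bottom of the stack and lies on the shelf.
- egg_cooker: Red round one-egg cooker, fixed, 120 mm across, its deck 55 mm high, with a button box sticking out to 73 mm from its axis on its -x side. In the middle of the deck stands the white egg holder, a round collar 41 mm across outside and 34 mm inside, its rim 77 mm above the shelf. Origin on the axis at the underside, z up.
- saucer: White porcelain saucer, fixed, 108 mm across and 8 mm high, its top flat. Origin at the centre of its underside, z up.
- cork_mat: Cork mat, fixed, brown rectangle 110 (its x) x 80 (its y) x 5 mm thick. Origin at the centre of its underside, z up.
- blue_tile: Blue tile, fixed, rectangle 140 (its x) x 88 (its y) x 5 mm thick. Origin at the centre of its underside, z up.
- soy_bottle: Bystander: closed amber glass soy bottle with a red cap, 52 mm across, 150 mm high, standing loose. Origin at the centre of its underside.
- pan_lid: Bystander: round stainless steel saucepan lid, 120 mm across, 36 mm high with its black knob, lying loose. Origin at the centre of its underside.

How it is judged (in metres and radians):
On the way, in this order (a step that is already met when the one before it is completed fails the run):
1. the egg sits released in the cooker's holder (horizontal distance between egg and egg_cooker below 0.01 m and z of egg in the frame of egg_cooker between 0.08 and 0.098 m and contact force between egg and the fingers below 0.3 N and linear speed of egg below 0.03 m/s), for 0.2 s.
2. the egg cup stands released on the saucer (horizontal distance between egg_cup and saucer below 0.012 m and z of egg_cup in the frame of saucer between 0.004 and 0.012 m and angle between egg_cup's own z axis and vertical below 0.1 rad and contact force between egg_cup and the fingers below 0.3 N and linear speed of egg_cup below 0.03 m/s), for 0.2 s.
3. the salt box lies released on the cork mat (horizontal distance between salt_box and cork_mat below 0.012 m and z of salt_box in the frame of cork_mat between 0.002 and 0.009 m and angle between salt_box's own z axis and vertical below 0.1 rad and angle between the x axis of salt_box and the x axis of cork_mat, either way round below 0.2 rad and contact force between salt_box and the fingers below 0.3 N and linear speed of salt_box below 0.03 m/s), for 0.2 s.
4. the tea tin lies released on the blue tile (horizontal distance between tea_tin and blue_tile below 0.012 m and z of tea_tin in the frame of blue_tile between 0.002 and 0.009 m and angle between tea_tin's own z axis and vertical below 0.1 rad and angle between the x axis of tea_tin and the x axis of blue_tile, either way round below 0.2 rad and contact force between tea_tin and the fingers below 0.3 N and linear speed of tea_tin below 0.03 m/s), for 0.2 s.
At the end, for the whole second after the job is handed in: Egg in the holder (10 mm from the cooker's axis, widest circle 80-98 mm over its underside); cup on saucer, box on cork, tin on tile, each within 12 mm of centre, flat on it, tilt under 0.1 rad; box and tin within 0.2 rad of the mat's long side; all released, under 20 mm/s (horizontal distance between egg and egg_cooker below 0.01 m and z of egg in the frame of egg_cooker between 0.08 and 0.098 m and horizontal distance between egg_cup and saucer below 0.012 m and z of egg_cup in the frame of saucer between 0.004 and 0.012 m and angle between each of egg_cup, salt_box, tea_tin's own z axis and vertical below 0.1 rad and horizontal distance between salt_box and cork_mat below 0.012 m and z of salt_box in the frame of cork_mat between 0.002 and 0.009 m and angle between the x axis of salt_box and the x axis of cork_mat, either way round below 0.2 rad and horizontal distance between tea_tin and blue_tile below 0.012 m and z of tea_tin in the frame of blue_tile between 0.002 and 0.009 m and angle between the x axis of tea_tin and the x axis of blue_tile, either way round below 0.2 rad and linear speed of each of egg, egg_cup, salt_box, tea_tin below 0.02 m/s); the robot touches nothing.
It fails at once if the egg hits or is pressed into the cooker with more than 20 N (contact force between egg and egg_cooker above 20 N).
It fails at once if the soy bottle is moved more than 30 mm (distance of soy_bottle from where it was at the start of the episode above 0.03 m).
It fails at once if the pan lid is moved more than 30 mm (distance of pan_lid from where it was at the start of the episode above 0.03 m).
It also fails if it takes over 128 s, if anything falls off the work surface, if the arm or the gripper's body presses on something with over 40 N, if the wrist force passes 120 N, or if a joint passes its speed limit or range.

### The arm

A 6-joint arm with a two-finger parallel gripper is mounted at the origin on the work surface. World frame = base frame: x ahead of the robot, y to its left, z up, the work surface at z = 0. Lengths are in m, angles in degrees, forces in N, time in s.
With the tool pointing down it reaches from about 0.4 to 0.825 m from the base axis. Payload 7 kg.
Tool frame: the origin (TCP) lies midway between the tips of the shut fingers; the grasp point (between the pads) lies 19 mm behind it; z points along the fingers, y is the line along which they close (so a half turn about z gives the same grasp; the last joint's range is limited). The gripper opens to 88 mm and grips with 3 to 60 N. Pads are 19 mm wide; open, the fingers measure 130 mm over their backs; the gripper's body (78 mm by 193 mm) begins 47 mm behind the grasp point.
Start: joints at [89.731, 20.546, 0.682, 0, -70.136, -16.507], TCP at [0.195, 0.646, 0.205] pointing down, gripper open.
Joint ranges: [-176.03, 176.03], [-82.01, 121.73], [-58.28, 71.71], [-173.87, 95.51], [-174.79, -0.11], [-173.66, 173.66]. Speed limits (degrees/s): [136.94, 136.94, 172.46, 180, 180, 180].

### API

Orientations are given as [roll, pitch, yaw] about the fixed x, y, z axes, in that order (R = Rz(yaw) Ry(pitch) Rx(roll)).
In Python, from plant import r, eyes, workorder gives the robot as it stands.
- The arm moves only by the tool step_arm, never from a script. Its argument "plan" is a list of rows, each a list of 5 numbers: the shift along the tool's x, y, z each as a share of 25 cm, from -1 to 1, then the turn about the tool's z as a share of 60 degrees, from -1 to 1, then the finger opening in mm, from 0 to 87.6. In form: [[x, y, z, turn, jaw], ...]. A call has 1 to 12 rows; each row is the pose to reach, as a shift and turn from the pose commanded when the call began, along the tool's axes at that moment; what a row does not reach only later rows make up. A row lasts 1/12 s, in which the tool goes at most 41.7 mm and 7.16 degrees, less where a joint would pass 70% of its speed; a pose out of reach is approached as far as the arm can. A call with a number of a shift or a turn outside -1 to 1 is refused whole. A call with a gripper value outside its range is refused whole. The fingers move at their own pace and stop on an object; "newtons" is the grip in N (left out, the last holds). Time passes only in rows, so rows that repeat a pose let the fingers close. It gives the time, the measured TCP pose, the force, the opening and the grip force at its end, in the units of the state.
- r.get_state(): the state, without advancing time (a new reading comes with each control period).
- eyes.capture(name): name is "side" or "top" or "wrist"; returns the picture (420x560x3 uint8, red, green, blue); there is no depth.
- eyes.camera_model(name): a dict with "fov_y" (degrees; the focal length in pixels is half the picture's height over the tangent of half this angle, whatever the lens; pixels are square), "cx", "cy" (the principal point, pixels), "world_to_cam" (4x4, takes a point from world to camera coordinates); the wrist camera has in their place "hand_eye" (4x4, takes a point from camera to tool coordinates, whose origin is the TCP and whose axes are the flange's). Camera axes: x right, y up, looking along -z (the intrinsics and any distortion apply to the point x, -y, -z); pixel columns grow to the right and rows downward; lengths in m; the calibration is good to about 2 mm. A picture is of the moment at which its call begins: read the wrist's pose just before it. camera_model takes no time and is no camera call.
- workorder.close_job(): hands the job in; it is judged then, once.
The state is a dict: "time_s": time; "joints": joint angles; "qd": joint speeds; "joint_torque": joint torques, N m; "tcp_pos": TCP position; "eef_rot": TCP orientation; "contact_force": force on the tool from outside, world axes, zero at the start; "moment": the same for the moment, N m; "gripper_width": finger opening in m; "gripper_force": force on a finger pad.
Only numpy, scipy, OpenCV 4.12 (cv2) and the standard library are available. Lean on these libraries where they do the work, as an engineer would, in place of code of your own. Each camera call takes 0.05 s, during which the arm holds its last target. There are 200 camera calls.

## Working session

There is one attempt and no reset: what is moved stays moved. The work goes in short steps, Python scripts to look and compute and a tool call to move; the robot and the scene stay as the last step left them, time stands still between calls to the robot, and variables do not carry over. Pictures are saved under pics/ and viewed, at most 16 in all, crops included, and the job is handed in when it is done.

Besides the shell and the picture viewer there is one more tool, called as name(argument=value, ...), one argument or row to a line, values as JSON. step_arm: Moves the arm, as the interface text tells. Its arguments: {"type":"object","properties":{"plan":{"type":"array"},"newtons":{"type":"number"}},"required":["plan"]}

```bash
mkdir -p pics; ls
python3 - <<'E'
from plant import r,eyes,workorder
import cv2,numpy as np
s=r.get_state();print(s)
np.set_printoptions(precision=4,suppress=True)
for n in("side","top","wrist"):
    print(n,eyes.camera_model(n))
    im=eyes.capture(n);cv2.imwrite(f"pics/{n}0.png",im[:,:,::-1])
E
```

```text
pics
{'time_s': 0.0, 'joints': array([ 8.97304506e+01,  2.05923135e+01,  6.34183564e-01, -1.80324208e-02,
       -7.01348559e+01, -1.65068762e+01]), 'qd': array([ 0.03970905, -0.08203579,  0.00995037,  0.03048042, -0.02409809,
       -0.01075743]), 'joint_torque': array([ 1.24740716e-03, -5.82712591e+01,  2.93045032e+01,  6.99658424e+00,
        6.97313400e-03, -1.45112463e-04]), 'tcp_pos': array([0.19472189, 0.64577154, 0.20402247]), 'eef_rot': array([ 1.79906030e+02, -1.01694894e-02, -1.67825586e+01]), 'contact_force': array([-0.03057216, -0.2023339 , -0.55287286]), 'moment': array([ 0.01039012,  0.00891631, -0.05967867]), 'gripper_force': 0.0, 'gripper_width': 0.08774308059924088}
side {'fov_y': 52.24368560289064, 'cx': 278.83360868279544, 'cy': 211.60366495756801, 'world_to_cam': array([[ 0.9639, -0.2663,  0.    , -0.5171],
       [ 0.1915,  0.6933,  0.6948, -0.1727],
       [-0.185 , -0.6697,  0.7192, -1.0582],
       [ 0.    ,  0.    ,  0.    ,  1.    ]])}
top {'fov_y': 48.24463841204713, 'cx': 278.3887506799215, 'cy': 209.53234085170988, 'world_to_cam': array([[-0.0056, -0.9998, -0.0177,  0.0225],
       [ 0.9969, -0.007 ,  0.0789, -0.5487],
       [-0.079 , -0.0172,  0.9967, -1.3712],
       [ 0.    ,  0.    ,  0.    ,  1.    ]])}
wrist {'fov_y': 58.76692239238797, 'cx': 281.5728170616144, 'cy': 212.45573485320932, 'hand_eye': array([[ 0.0002,  0.9552,  0.2959,  0.0812],
       [ 1.    , -0.0004,  0.0005, -0.0013],
       [ 0.0006,  0.2959, -0.9552, -0.1803],
       [ 0.    ,  0.    ,  0.    ,  1.    ]])}
```

View pics/side0.png

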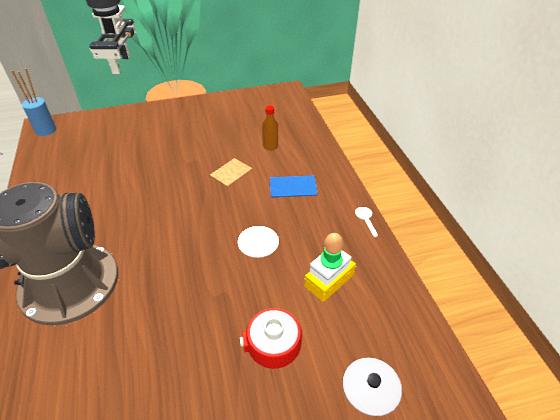

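View pics/top0.png

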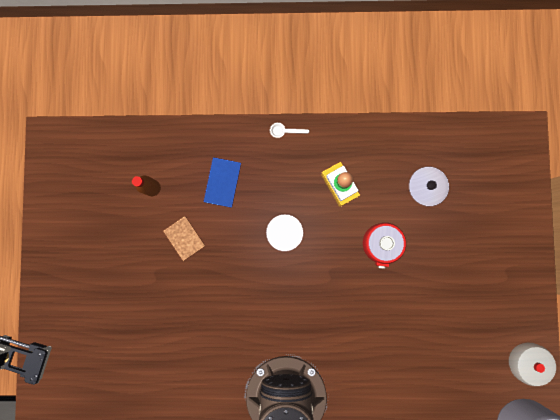

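Side view: egg on cup/box/tin stack at about (333,245), cooker (273,335), saucer (258,241), tile (293,186), cork (231,172). Top view: stack (342,183), cooker (385,243), saucer (285,233), tile (222,182), cork (184,239), bottle (137,182), lid (429,186).

```bash
cat > h.py <<'E'
import numpy as np,cv2
from scipy.spatial.transform import Rotation as Ro
from plant import r,eyes,workorder
np.set_printoptions(precision=4,suppress=True)
def cam(n,s=None):
    m=eyes.camera_model(n); f=210/np.tan(np.radians(m['fov_y'])/2)
    if n=='wrist':
        T=np.eye(4);T[:3,:3]=Ro.from_euler('xyz',s['eef_rot'],degrees=True).as_matrix();T[:3,3]=s['tcp_pos']
        c2w=T@m['hand_eye']
    else: c2w=np.linalg.inv(m['world_to_cam'])
    return f,m['cx'],m['cy'],c2w
def pt(c,uv,z):
    """pixels (N,2) cast onto the plane at height z -> (N,2)"""
    f,cx,cy,T=c; uv=np.atleast_2d(uv).astype(float)
    d=np.c_[(uv[:,0]-cx)/f,-(uv[:,1]-cy)/f,-np.ones(len(uv))]@T[:3,:3].T
    o=T[:3,3]; return (o+d*((z-o[2])/d[:,2])[:,None])[:,:2]
def proj(c,p):
    f,cx,cy,T=c; q=np.linalg.inv(T)@np.r_[p,1]; return np.array([cx-f*q[0]/q[2],cy+f*q[1]/q[2]])
def masks(im):
    h,s,v=[x.astype(int) for x in cv2.split(cv2.cvtColor(im,cv2.COLOR_RGB2HSV))]
    return dict(red=((h<6)|(h>174))&(s>180)&(v>110),yellow=(h>22)&(h<33)&(s>150)&(v>120),green=(h>50)&(h<85)&(s>120)&(v>70),
      blue=(h>100)&(h<125)&(s>150)&(v>60),white=(s<50)&(v>150),cork=(h>10)&(h<25)&(s>60)&(s<175)&(v>140),egg=(h>6)&(h<18)&(s>90)&(v>130))
def blobs(m,amin=40):
    cs,_=cv2.findContours(m.astype(np.uint8),cv2.RETR_EXTERNAL,cv2.CHAIN_APPROX_NONE)
    return sorted([k[:,0] for k in cs if cv2.contourArea(k)>amin],key=lambda k:-cv2.contourArea(k.reshape(-1,1,2)))
def rect(xy):
    (x,y),(w,h),a=cv2.minAreaRect((np.asarray(xy)*1000).astype(np.float32))
    if w<h: w,h,a=h,w,a+90
    return np.array([x,y,w,h,(a+90)%180-90])   # mm, long side angle
def snap(n,save=None):
    s=r.get_state(); im=eyes.capture(n)
    if save: cv2.imwrite(f'pics/{save}.png',im[:,:,::-1])
    return s,im,cam(n,s)
E
python3 - <<'E'
from h import *
for n in('top','side'):
    im=cv2.imread(f'pics/{n}0.png')[:,:,::-1].copy(); c=cam(n); M=masks(im)
    for k,z in dict(red=.055,yellow=.048,green=.128,blue=.005,white=.008,cork=.005,egg=.141).items():
        for b in blobs(M[k])[:4]: print(n,k,b.mean(0),len(b),rect(pt(c,b,z)))
E
```

```text
top red [384.123  244.2131] 122 [ 447.1107 -285.0468  118.5058  118.4098  -45.7038]
top red [136.6296 180.8519] 27 [632.9427 433.6677  29.7647  26.5117   1.0074]
top red [538.9167 367.4167] 24 [  97.7567 -706.9415   25.0767   19.1339   89.9237]
top yellow [331.0652 169.3913] 46 [ 666.3654 -137.9315   62.3787   21.3142  -49.717 ]
top yellow [348.7561 198.3171] 41 [ 578.3842 -187.6087   60.1268   11.7114  -63.8008]
top green [340.2553 185.0851] 47 [ 607.4673 -154.0764   46.2579   28.7299   54.4011]
top blue [221.9643 181.9643] 140 [635.4502 189.5977 137.0065  85.554  -12.1344]
top white [533.7167 365.325 ] 120 [  90.5332 -718.4498  120.448   108.5263   87.4367]
top white [428.3964 185.8468] 111 [ 617.5913 -430.7805  116.5601  114.6375   89.5034]
top white [284.2039 232.2816] 103 [482.5858   2.8762 107.6332 107.5063  89.6838]
top white [385.7368 243.0105] 95 [ 449.498  -298.5544   98.0974   97.8446   89.6321]
top cork [285.1649 133.1384] 2219 [ 661.6719   28.7589 1738.4094 1029.0789   89.1453]
top cork [183.2157 238.0294] 102 [466.5322 305.7043 110.8737  80.5323  34.2551]
top cork [  7.
[... 797 characters left out ...]
178  -15.4413]
side green [331.4032 258.7097] 62 [ 602.3986 -196.1464   50.7013   47.2513   65.345 ]
side blue [292.5565 186.0403] 124 [630.4284 183.2368 136.4393  87.0753 -11.6975]
side white [487.4498 138.1654] 907 [1361.2422  683.349  2219.335   982.5245   50.1133]
side white [23.6849 87.2496] 657 [-209.4006 1226.7793 1662.4534  272.1994  -81.1035]
side white [372.1091 386.3455] 165 [ 611.9636 -437.9626  118.2101  115.7727  -15.4433]
side white [273.3228 331.4173] 127 [ 450.0837 -266.9002  104.903   103.935   -34.7141]
side cork [212.5965 269.6174] 2099 [ 395.0728  168.9541 1489.4034 1230.2854   88.1048]
side egg [274.7234 288.0448] 2321 [ 393.3162   35.4938 1248.3397 1037.835    88.8961]
```

step_arm(
  plan=[
    [0.2,0.2,-0.4,0,87],
    [0.83,0.87,-0.4,0,87],
    [0.83,0.87,-0.4,0,87],
    [0.83,0.87,-0.4,0,87],
    [0.83,0.87,-0.4,0,87],
    [0.83,0.87,-0.4,0,87],
    [0.83,0.87,-0.4,0,87],
    [0.83,0.87,-0.4,0,87],
    [0.83,0.87,-0.4,0,87],
  ],
)

```text
time_s: 0.9
tcp_pos: [0.3326, 0.3742, 0.3076]
eef_rot: [-179.8, -0.1, -16.9]
contact_force: [-0.3, 0.5, -0.3]
gripper_width: 0.0871
gripper_force: 0.0
```

step_arm(
  plan=[
    [0.83,0.87,0,0,87],
    [0.83,0.87,0,0,87],
    [0.83,0.87,0,0,87],
    [0.83,0.87,0,0,87],
    [0.83,0.87,0,0,87],
    [0.83,0.87,0,0,87],
    [0.83,0.87,0,0,87],
    [0.83,0.87,0,0,87],
  ],
)

```text
time_s: 1.57
tcp_pos: [0.4678, 0.1057, 0.3049]
eef_rot: [179.9, -0.0, -17.0]
contact_force: [1.3, 0.9, 0.1]
gripper_width: 0.0873
gripper_force: 0.0
```

step_arm(
  plan=[
    [0.83,0.87,0,-0.78,87],
    [0.83,0.87,0,-0.78,87],
    [0.83,0.87,0,-0.78,87],
    [0.83,0.87,0,-0.78,87],
    [0.83,0.87,0,-0.78,87],
    [0.83,0.87,0,-0.78,87],
    [0.83,0.87,0,-0.78,87],
    [0.83,0.87,0,-0.78,87],
    [0.83,0.87,0,-0.78,87],
  ],
)

```text
time_s: 2.32
tcp_pos: [0.6039, -0.163, 0.3029]
eef_rot: [-180.0, 0.2, 30.0]
contact_force: [-0.3, 1.3, -0.7]
gripper_width: 0.0867
gripper_force: 0.0
```

Run:
```python
from h import *
s,im,c=snap('wrist','w1');print(s['joints'],s['tcp_pos'],s['eef_rot'],s['time_s'])
M=masks(im)
for k,z in dict(yellow=.048,green=.128,white=.086,egg=.141).items():
    for b in blobs(M[k],100)[:3]: print(k,b.mean(0),len(b),rect(pt(c,b,z)))
```

```text
[  2.7919  13.4612   3.3344   0.0595 -80.0408 117.2076] [ 0.6039 -0.163   0.3029] [-179.9754    0.1759   30.0099] 2.3167
yellow [292.527  114.1014] 148 [ 662.4775 -141.5098   62.4798   22.9762  -62.7277]
green [289.4605 153.9013] 152 [ 632.1976 -155.6358   46.8359   29.8691  -55.0514]
white [446.553  260.2636] 387 [ 611.6282 -379.4432  128.5368  106.0269  -10.4737]
white [124.569  180.3362] 232 [512.4641 -18.2905  90.2369  89.5846  70.8992]
white [286.8587 163.4349] 361 [ 620.3965 -163.4667   84.9907   54.639    29.9979]
egg [297.2484 127.7023] 6006 [ 617.635  -156.4603  555.5995  283.7618  -59.9749]
egg [269.5598 359.8372] 393 [ 425.8333 -247.7181  172.2229   38.9579  -80.3821]
egg [371.0565 360.4914] 407 [ 483.501  -343.7347  115.6186   38.5372  -85.9587]
```

View pics/w1.png

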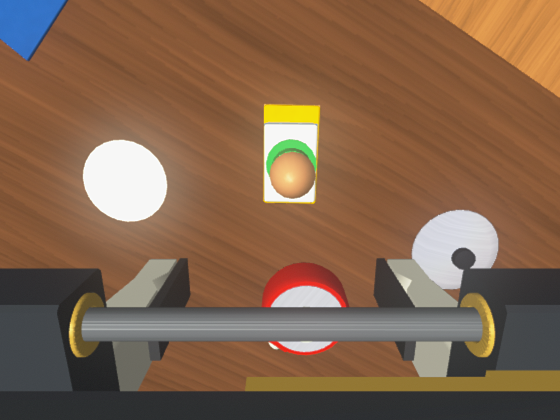

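Run:
```python
from h import *
s=r.get_state();c=cam('wrist',s);im=cv2.imread('pics/w1.png')[:,:,::-1].copy()
print(pt(c,[[292.5,175]],.144)*1e3)
M=masks(im);g=blobs(M['green'],100)[0];q=pt(c,g,.091)*1e3
# foot arc: least-squares circle of outer points (farthest side)
hull=g[g[:,1]<155];q=pt(c,hull,.091)*1e3;print('n',len(q))
sel=np.array([p for p in hull if M['green'][:p[1],p[0]].sum()==0]);q=pt(c,sel,.091)*1e3
A=np.c_[2*q,np.ones(len(q))];x=np.linalg.lstsq(A,(q**2).sum(1),rcond=None)[0];print('foot',x[:2],np.sqrt(x[2]+x[:2]@x[:2]))
b=blobs(M['yellow'],100);print([ (rect(pt(c,k,.048))) for k in b[:3]])
e=(M['egg'][125:205,255:325]).astype(np.uint8);k=blobs(e)[0]+[255,125];print(cv2.minEnclosingCircle(k))
```

```text
[[ 618.984 -163.303]]
n 84
foot [ 618.8082 -162.9017] 25.94510223421082
[array([ 661.7721, -139.8419,   62.4767,   22.9741,  -62.9155])]
((291.5714416503906, 174.57142639160156), 22.861692428588867)
```

Wrist view: egg at (292,175), cup foot arc around it, box at (291,163) aligned with the image, tin's yellow end at (292,114). Pose of the stack: (0.619,-0.163), yaw 30°.

step_arm(
  plan=[
    [0.05,0.03,0.2,0,87],
    [0.05,0.03,0.35,0,87],
    [0.05,0.03,0.45,0,87],
    [0.05,0.03,0.52,0,87],
    [0.05,0.03,0.58,0,87],
    [0.05,0.03,0.64,0,87],
    [0.05,0.03,0.7,0,87],
    [0.05,0.03,0.7,0,87],
    [0.05,0.03,0.7,0,87],
  ],
)

```text
time_s: 3.12
tcp_pos: [0.6165, -0.1576, 0.1296]
eef_rot: [-180.0, 0.1, 30.0]
contact_force: [-0.1, -0.2, 2.3]
gripper_width: 0.0871
gripper_force: 0.0
```

step_arm(
  plan=[
    [0.0,0.024,0.008,0,87],
    [0.0,0.024,0.008,0,87],
    [0.0,0.024,0.008,0,60],
    [0.0,0.024,0.008,0,50],
    [0.0,0.024,0.008,0,44],
    [0.0,0.024,0.008,0,38],
    [0.0,0.024,0.008,0,38],
    [0.0,0.024,0.008,0,38],
    [0.0,0.024,0.008,0,38],
    [0.0,0.024,0.008,0,38],
  ],
  newtons=10,
)

```text
time_s: 3.95
tcp_pos: [0.6201, -0.1636, 0.128]
eef_rot: [180.0, 0.0, 30.0]
contact_force: [0.5, 0.0, 0.5]
gripper_width: 0.0405
gripper_force: 0.6
```

step_arm(
  plan=[
    [0,0,0,0,34],
    [0,0,0,0,34],
    [0,0,0,0,34],
    [0,0,0,0,34],
    [0,0,0,0,34],
  ],
)

```text
time_s: 4.37
tcp_pos: [0.6202, -0.1637, 0.1281]
eef_rot: [180.0, -0.0, 30.0]
contact_force: [0.8, -1.9, 0.5]
gripper_width: 0.0378
gripper_force: 9.4
```

Run:
```python
from h import *
s,im,c=snap('wrist');a=im[150:420,100:460]
_,im,c=snap('side');b=cv2.resize(im[200:310,280:390],None,fx=2.45,fy=2.45,interpolation=2)[:270]
cv2.imwrite('pics/g1.png',np.hstack([a,b])[:,:,::-1])
```

```text
(no output)
```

View pics/g1.png

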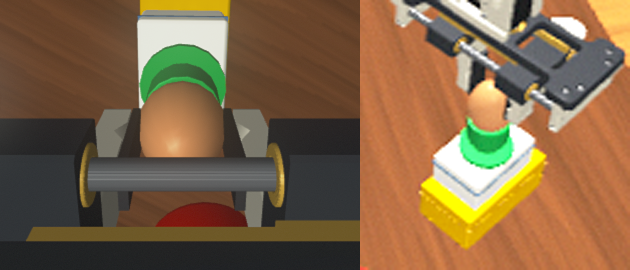

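Egg is between the pads just above the cup rim; the cup still stands upright. Test-lift gently.

step_arm(
  plan=[
    [0,0,-0.02,0,34],
    [0,0,-0.05,0,34],
    [0,0,-0.09,0,34],
    [0,0,-0.13,0,34],
    [0,0,-0.18,0,34],
    [0,0,-0.24,0,34],
    [0,0,-0.24,0,34],
  ],
)

```text
time_s: 5.05
tcp_pos: [0.622, -0.1639, 0.1925]
eef_rot: [179.8, -0.3, 30.1]
contact_force: [0.9, -0.1, 0.8]
gripper_width: 0.0379
gripper_force: 9.2
```

Run:
```python
from h import *
s,im,c=snap('wrist');a=im[150:420,100:460]
_,im,c=snap('side');b=cv2.resize(im[190:300,280:390],None,fx=2.45,fy=2.45,interpolation=2)[:270]
cv2.imwrite('pics/g2.png',np.hstack([a,b])[:,:,::-1])
```

```text
(no output)
```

View pics/g2.png

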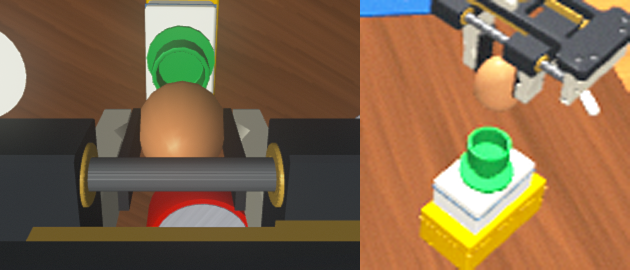

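The egg hangs in the fingers, cup empty and upright on the box. Now over to the cooker.

step_arm(
  plan=[
    [0,0,-0.15,0,34],
    [-0.08,0.03,-0.27,0,34],
    [-0.2,0.07,-0.27,0,34],
    [-0.35,0.07,-0.27,0,34],
    [-0.5,0.07,-0.27,0,34],
    [-0.65,0.07,-0.27,0,34],
    [-0.8,0.07,-0.27,0,34],
    [-0.92,0.07,-0.27,0,34],
    [-1,0.07,-0.27,0,34],
    [-1,0.07,-0.27,0,34],
    [-1,0.07,-0.27,0,34],
  ],
)

```text
time_s: 6.07
tcp_pos: [0.4113, -0.3042, 0.2554]
eef_rot: [-180.0, -0.0, 29.9]
contact_force: [0.0, 1.2, -0.4]
gripper_width: 0.0379
gripper_force: 9.2
```

Run:
```python
from h import *
s,im,c=snap('wrist','c1');print(s['tcp_pos'],s['eef_rot'])
M=masks(im)
for k in('white','red'):
  for b in blobs(M[k],100)[:3]:
    print(k,b.mean(0),len(b),rect(pt(c,b,.055)),rect(pt(c,b,.077)))
for p in [(.448,-.285,.077),(.4826,.003,.008)]: print(proj(c,p))
for n in('top','side'):
    im=cv2.imread(f'pics/{n}0.png')[:,:,::-1].copy(); c=cam(n); M=masks(im)
    for k in('white','red'):
      for b in blobs(M[k]):
        q=rect(pt(c,b,.055))
        if abs(q[0]-450)<30 and abs(q[1]+285)<40: print(n,k,q)
```

```text
[ 0.4113 -0.3042  0.2554] [-179.9921   -0.0126   29.9232]
white [480.2209  62.6933] 326 [ 601.2466 -412.3725  105.0681  104.8974  -49.0224] [ 594.3589 -403.7305   98.9968   98.836   -49.0224]
white [286.7706 140.2688] 279 [ 446.9002 -289.5801   99.3598   98.7693  -60.0716] [ 448.9314 -288.0337   93.6183   93.062   -60.072 ]
white [351.0657 281.3066] 137 [ 349.1115 -433.2015   67.9591   32.9252   47.0149] [ 356.7932 -423.356    64.0321   31.0226   47.0149]
red [279.9948 146.4282] 383 [ 447.902  -288.1536  113.4954  112.3024   33.8652] [ 449.8752 -286.6897  106.9371  105.813    33.8652]
[283.7179 141.6677]
[ 48.8737 -43.8014]
top white [ 449.1389 -288.7133   94.8097   94.5653   89.6322]
top red [ 447.1107 -285.0468  118.5058  118.4098  -45.7038]
side white [ 443.9253 -291.6451   99.2562   98.3403  -34.7141]
side red [ 440.4622 -304.3229  131.7345  124.6224   44.4242]
```

View pics/c1.png

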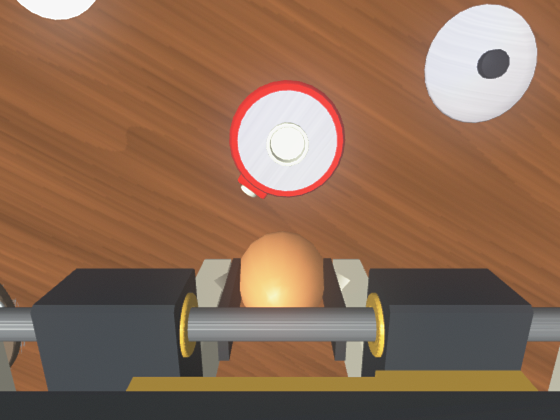

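Holder ring is at (287,143) in the wrist view → cooker axis ≈ (0.4475,-0.289).

step_arm(
  plan=[
    [0.08,0.01,0,0,34],
    [0.157,0.021,0.05,0,34],
    [0.157,0.021,0.15,0,34],
    [0.157,0.021,0.28,0,34],
    [0.157,0.021,0.4,0,34],
    [0.157,0.021,0.48,0,34],
    [0.157,0.021,0.52,0,34],
    [0.157,0.021,0.52,0,34],
    [0.157,0.021,0.52,0,34],
  ],
)

```text
time_s: 6.87
tcp_pos: [0.4499, -0.2886, 0.1256]
eef_rot: [-180.0, 0.0, 30.1]
contact_force: [0.5, 0.0, 1.5]
gripper_width: 0.0381
gripper_force: 9.2
```

```bash
cat > d.py <<'E'
from h import *
import sys
x,y,z,w=map(float,sys.argv[1:5]);s=r.get_state();a=np.radians(s['eef_rot'][2]);d=np.array([x,y,z])-s['tcp_pos']
print(s['tcp_pos'],s['eef_rot'][2],'F',s['contact_force'],'share',(np.cos(a)*d[0]+np.sin(a)*d[1])/.25,(np.sin(a)*d[0]-np.cos(a)*d[1])/.25,-d[2]/.25,'turn',((s['eef_rot'][2]-w+90)%180-90)/60)
E
python3 d.py .448 -.289 .079 30
python3 - <<'E'
from h import *
s,im,c=snap('side');b=cv2.resize(im[270:380,210:340],None,fx=4,fy=4,interpolation=2)
cv2.imwrite('pics/g3.png',b[:,:,::-1])
E
```

```text
[ 0.4499 -0.2886  0.1256] 30.084854441166975 F [0.5    0.0042 1.526 ] share -0.007348745775731887 -0.002193509266048304 0.1864495984119519 turn 0.0014142406861163673
```

View pics/g3.png

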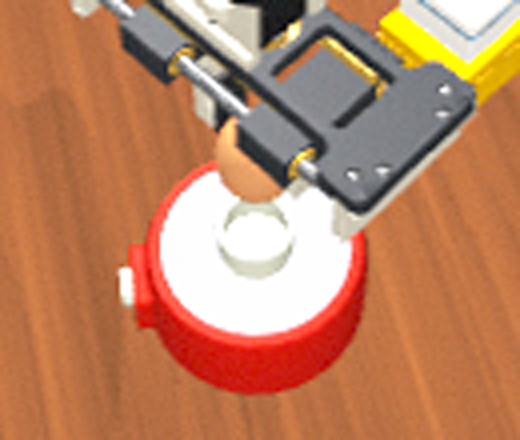

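step_arm(
  plan=[
    [-0.01,-0.003,0.04,0,34],
    [-0.01,-0.003,0.08,0,34],
    [-0.01,-0.003,0.11,0,34],
    [-0.01,-0.003,0.13,0,34],
    [-0.01,-0.003,0.145,0,34],
    [-0.01,-0.003,0.155,0,34],
    [-0.01,-0.003,0.16,0,34],
    [-0.01,-0.003,0.16,0,34],
  ],
)

```text
time_s: 7.58
tcp_pos: [0.4465, -0.2894, 0.0853]
eef_rot: [-180.0, 0.0, 30.0]
contact_force: [0.1, 0.0, -0.6]
gripper_width: 0.038
gripper_force: 9.2
```

step_arm(
  plan=[
    [0.004,0,0.006,0,34],
    [0.004,0,0.012,0,34],
    [0.004,0,0.018,0,34],
    [0.004,0,0.022,0,34],
    [0.004,0,0.022,0,34],
  ],
)

```text
time_s: 8.0
tcp_pos: [0.4472, -0.2888, 0.0798]
eef_rot: [-180.0, 0.0, 30.0]
contact_force: [-0.3, 0.7, -0.5]
gripper_width: 0.0378
gripper_force: 9.2
```

step_arm(
  plan=[
    [0,0,0.005,0,34],
    [0,0,0.009,0,34],
    [0,0,0.009,0,34],
  ],
)

```text
time_s: 8.25
tcp_pos: [0.4474, -0.2889, 0.0777]
eef_rot: [180.0, -0.0, 30.0]
contact_force: [-0.4, -0.2, -0.6]
gripper_width: 0.0376
gripper_force: 9.2
```

Release gently, then rise and look.

step_arm(
  plan=[
    [0,0,0,0,39],
    [0,0,0,0,41],
    [0,0,0,0,44],
    [0,0,0,0,50],
    [0,0,0,0,60],
    [0,0,0,0,75],
    [0,0,0,0,87],
    [0,0,0,0,87],
  ],
)

```text
time_s: 8.92
tcp_pos: [0.4473, -0.2888, 0.0777]
eef_rot: [-180.0, 0.0, 30.0]
contact_force: [0.6, 0.5, -0.3]
gripper_width: 0.0709
gripper_force: 0.0
```

Run:
```python
from h import *
s,im,c=snap('side');b=cv2.resize(im[270:380,210:340],None,fx=4,fy=4,interpolation=2)
print(s['gripper_width'],s['tcp_pos'])
cv2.imwrite('pics/g4.png',b[:,:,::-1])
```

```text
0.07086491685191931 [ 0.4473 -0.2888  0.0777]
```

View pics/g4.png

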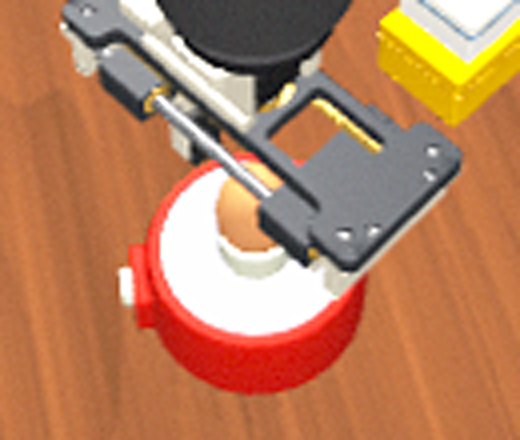

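Egg sits in the collar. Rise and go back to the stack.

step_arm(
  plan=[
    [0,0,-0.1,0,87],
    [0,0,-0.25,0,87],
    [0,0,-0.4,0,87],
    [0,0,-0.55,0,87],
    [0.15,-0.03,-0.65,0,87],
    [0.3,-0.06,-0.7,0,87],
    [0.45,-0.12,-0.7,0,87],
    [0.6,-0.12,-0.7,0,87],
    [0.7,-0.12,-0.7,0,87],
    [0.7,-0.12,-0.7,0,87],
    [0.7,-0.12,-0.7,0,87],
  ],
)

```text
time_s: 9.88
tcp_pos: [0.5845, -0.1742, 0.2517]
eef_rot: [-180.0, 0.1, 30.1]
contact_force: [-0.4, 0.3, -0.2]
gripper_width: 0.0871
gripper_force: 0.0
```

```bash
cat > cup.py <<'E'
from h import *
def circ(q):
    A=np.c_[2*q,np.ones(len(q))];x=np.linalg.lstsq(A,(q**2).sum(1),rcond=None)[0];return x[:2],np.sqrt(x[2]+x[:2]@x[:2])
E
python3 - <<'E'
from cup import *
s,im,c=snap('wrist','w2');print(s['tcp_pos'],s['eef_rot'])
M=masks(im);g=blobs(M['green'],100)[0]
hull=cv2.convexHull(g)[:,0]
m=np.zeros(im.shape[:2],np.uint8);cv2.drawContours(m,[g.reshape(-1,1,2)],-1,1,-1)
top=np.array([(u,np.where(m[:,u])[0][0]) for u in range(g[:,0].min()+4,g[:,0].max()-3)])
bot=np.array([(u,np.where(m[:,u])[0][-1]) for u in range(g[:,0].min()+8,g[:,0].max()-7)])
print('foot(far)',circ(pt(c,top,.091)*1e3),'rim(near)',circ(pt(c,bot,.128)*1e3))
b=blobs(M['white'],100)
for k in b:print(rect(pt(c,k,.086)),rect(pt(c,k,.008)))
_,im,ct=snap('top')
for k in blobs(masks(im)['white']):print('top',rect(pt(ct,k,.008)))
E
python3 d.py .619 -.163 .097 30
```

```text
[ 0.5845 -0.1742  0.2517] [-179.9502    0.0736   30.1224]
foot(far) (array([ 619.3343, -164.1958]), np.float64(25.89199878035949)) rim(near) (array([ 620.9437, -163.0265]), np.float64(20.830321038050535))
[513.0342 -22.6483  87.9911  87.7054 -16.898 ] [480.92     2.1413 107.8306 107.4806 -16.898 ]
[ 628.1164 -369.8326   96.3211   84.7154  -31.9887] [ 621.9501 -423.3236  118.0388  103.8164  -31.9887]
[ 619.668  -163.7008   83.3945   55.01     29.8811] [ 611.5968 -170.7146  102.1977   67.4133   29.8811]
[ 563.3876 -349.7869   91.5416   33.613    76.4062] [ 542.6266 -398.7581  112.1817   41.1918   76.4063]
[ 420.9647 -103.4314   90.8547   31.4429  -16.1553] [368.0912 -96.8561 111.34    38.5325 -16.1553]
[ 497.7345 -414.3706   44.912    39.9049   30.1429] [ 462.1706 -477.9037   55.0385   48.9024   30.143 ]
[ 494.9431 -258.5009   72.7057   17.7148  -59.8585] [ 458.7497 -286.8896   89.0988   21.709   -59.8585]
[ 424.3904 -266.7074   29.6172   23.5334   38.2153] [ 372.2892 -296.9464   36.2951   28.8396   38.2153]
[ 413.1319 -180.0993  266.9971    1.2383  -59.8577] [ 358.4923 -190.8107  327.1977    1.5175  -59.8578]
[ 457.7709 -318.6809   22.039    18.4902   35.3351] [ 413.1962 -360.6385   27.0081   22.6593   35.335 ]
top [  90.3502 -716.938   124.2819  107.5516   89.8885]
top [ 614.6333 -432.999   118.6317  109.4741  -52.9539]
top [ 449.498  -298.5544   98.0974   97.8446   89.6321]
top [1201.4664  407.4511  768.8385   16.3053   89.1362]
top [710.6616 -71.735  174.9804  19.4111   1.4766]
top [ 595.2529 -202.5067   77.3381   36.1967   53.548 ]
top [803.2101   6.8326  73.0221  21.6725  89.4212]
[ 0.5833 -0.1754  0.2524] 30.02907312619347 F [-0.4677 -0.4559 -0.1725] share 0.14831701768522543 0.028369506399603846 0.6215647795725782 turn 0.00048455210322444485
```

View pics/w2.png

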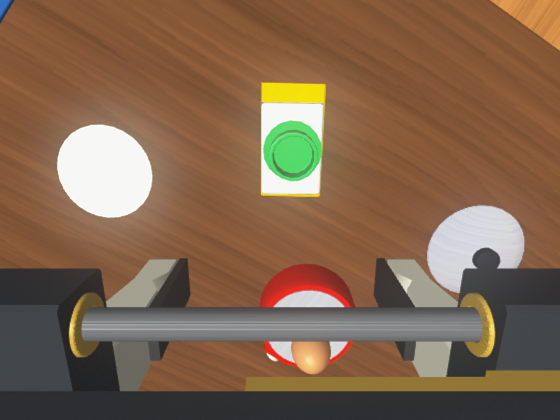

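Cup at wrist pixel (293,152), still on box at (0.620,-0.1635); saucer at (105,171) → (0.481,0.002); egg stays in the holder.

step_arm(
  plan=[
    [0.15,0.03,0.12,0,87],
    [0.15,0.03,0.26,0,87],
    [0.15,0.03,0.38,0,87],
    [0.15,0.03,0.47,0,87],
    [0.15,0.03,0.55,0,87],
    [0.15,0.03,0.62,0,87],
    [0.15,0.03,0.62,0,87],
    [0.15,0.03,0.62,0,87],
  ],
)

```text
time_s: 10.65
tcp_pos: [0.6191, -0.1639, 0.0977]
eef_rot: [-180.0, 0.1, 30.0]
contact_force: [-0.4, -0.3, 1.1]
gripper_width: 0.0867
gripper_force: 0.0
```

```bash
python3 d.py .620 -.1635 .097 30
```

```text
[ 0.6191 -0.1639  0.0977] 29.976108087284775 F [-0.4137 -0.2767  1.0903] share 0.00394367181917976 0.0005267611869334045 0.0026536002513621315 turn -0.00039819854525381025
```

step_arm(
  plan=[
    [0,0,0,0,60],
    [0,0,0,0,50],
    [0,0,0,0,45],
    [0,0,0,0,40],
    [0,0,0,0,34],
    [0,0,0,0,34],
    [0,0,0,0,34],
    [0,0,0,0,34],
    [0,0,0,0,34],
    [0,0,-0.03,0,34],
    [0,0,-0.07,0,34],
    [0,0,-0.1,0,34],
  ],
)

```text
time_s: 11.65
tcp_pos: [0.6204, -0.1631, 0.124]
eef_rot: [180.0, -0.0, 30.0]
contact_force: [-0.2, 0.4, -1.1]
gripper_width: 0.0405
gripper_force: 10.0
```

step_arm(
  plan=[
    [0,0,-0.12,0,34],
    [-0.02,-0.12,-0.15,0,34],
    [-0.05,-0.28,-0.15,0,34],
    [-0.1,-0.43,-0.15,0,34],
    [-0.13,-0.58,-0.15,0,34],
    [-0.15,-0.72,-0.1,0,34],
    [-0.15,-0.81,0.05,0,34],
    [-0.15,-0.85,0.15,0,34],
    [-0.15,-0.85,0.25,0,34],
    [-0.15,-0.85,0.25,0,34],
    [-0.15,-0.85,0.25,0,34],
  ],
)

```text
time_s: 12.57
tcp_pos: [0.4812, 0.0022, 0.0606]
eef_rot: [180.0, 0.1, 30.1]
contact_force: [0.9, -0.3, 0.3]
gripper_width: 0.041
gripper_force: 10.0
```

```bash
python3 d.py .481 .002 .020 30
python3 - <<'E'
from cup import *
s,im,c=snap('wrist')
print([(rect(pt(c,b,.008)),b.mean(0)) for b in blobs(masks(im)['white'],2000)])
s,im2,c2=snap('side');b=cv2.resize(im2[190:290,200:320],None,fx=3,fy=3)
cv2.imwrite('pics/g5.png',np.hstack([im[120:420,60:500],b])[:,:,::-1])
E
```

```text
[0.4812 0.0022 0.0606] 30.077171178039393 F [ 0.9182 -0.3197  0.3195] share -0.0009512655962918273 0.0001947208107382361 0.16231938050422906 turn 0.001286186300656548
[(array([493.0939,   9.2474, 107.6584,  78.1502, -59.3542]), array([281.8028, 207.6565]))]
```

View pics/g5.png

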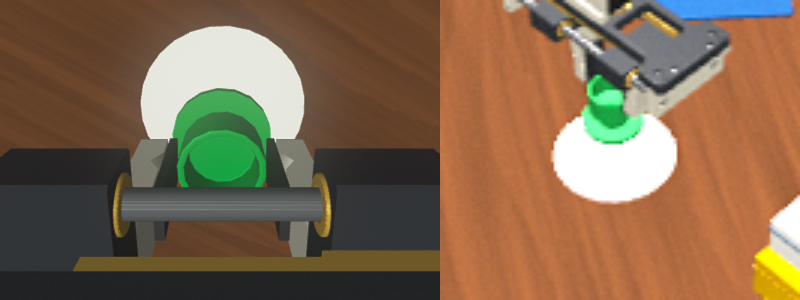

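Cup upright in the fingers over the saucer's middle. Lower and release.

step_arm(
  plan=[
    [-0.002,0,0.06,0,34],
    [-0.002,0,0.1,0,34],
    [-0.002,0,0.13,0,34],
    [-0.002,0,0.15,0,34],
    [-0.002,0,0.16,0,34],
    [-0.002,0,0.165,0,34],
    [-0.002,0,0.165,0,34],
  ],
)

```text
time_s: 13.25
tcp_pos: [0.4813, 0.0019, 0.0197]
eef_rot: [180.0, -0.0, 30.0]
contact_force: [-0.5, -0.9, 2.2]
gripper_width: 0.0406
gripper_force: 10.0
```

step_arm(
  plan=[
    [0,0,0.002,0,42],
    [0,0,0.002,0,46],
    [0,0,0.002,0,55],
    [0,0,0.002,0,70],
    [0,0,0.002,0,87],
    [0,0,0.002,0,87],
    [0,0,0.002,0,87],
    [0,0,-0.1,0,87],
    [0,0,-0.25,0,87],
    [0,0,-0.42,0,87],
    [0,0,-0.6,0,87],
    [0,0,-0.76,0,87],
  ],
)

```text
time_s: 14.25
tcp_pos: [0.4802, 0.0017, 0.2086]
eef_rot: [-180.0, 0.0, 30.0]
contact_force: [1.7, -0.1, -1.3]
gripper_width: 0.087
gripper_force: 0.0
```

step_arm(
  plan=[
    [-0.05,0.15,-0.1,0,87],
    [-0.05,0.3,-0.1,0,87],
    [-0.05,0.45,-0.1,0,87],
    [-0.05,0.6,-0.1,0,87],
    [-0.05,0.75,-0.1,0,87],
    [-0.05,0.85,-0.1,0,87],
    [-0.05,0.85,-0.1,0,87],
    [-0.05,0.85,-0.1,0,87],
  ],
)

```text
time_s: 14.92
tcp_pos: [0.5762, -0.1895, 0.2302]
eef_rot: [-179.9, 0.1, 29.9]
contact_force: [0.7, 0.2, 0.3]
gripper_width: 0.0872
gripper_force: 0.0
```

```bash
python3 - <<'E'
from cup import *
s,im,c=snap('wrist','w3');print(s['tcp_pos'],s['eef_rot'])
for b in blobs(masks(im)['white'],2000):print(b.mean(0),rect(pt(c,b,.086)),rect(pt(c,b,.008)))
for b in blobs(masks(im)['yellow'],200):print('y',rect(pt(c,b,.048)))
for b in blobs(masks(im)['green'],200):print('g',b.mean(0),rect(pt(c,b,.013)))
E
python3 d.py .6197 -.1636 .052 29.9
```

```text
[ 0.5762 -0.1895  0.2302] [-179.9328    0.0952   29.8769]
[ 85.0321 161.4714] [513.1167 -27.159   86.8129  86.6313   7.0948] [480.8303   1.9413 107.6878 107.4625   7.0948]
[281.1451 133.2271] [ 619.0068 -163.8439   82.4884   55.302    29.888 ] [ 612.1826 -167.6107  102.3233   68.6      29.8883]
[479.8739 242.1818] [ 627.5417 -369.7971   93.4478   81.7094  -36.785 ] [ 622.7698 -423.0869  115.9181  101.357   -36.785 ]
y [ 662.1961 -141.9646   62.2737   22.4028  -62.0203]
g [ 79.2642 166.1736] [474.0911   7.9509  71.1503  51.5571 -46.7548]
[ 0.5759 -0.1886  0.2307] 29.946475371978387 F [ 0.3722 -0.5795 -0.8647] share 0.20164458231701143 0.0008328982319626282 0.7146229392530798 turn 0.000774589532973143
```

View pics/w3.png

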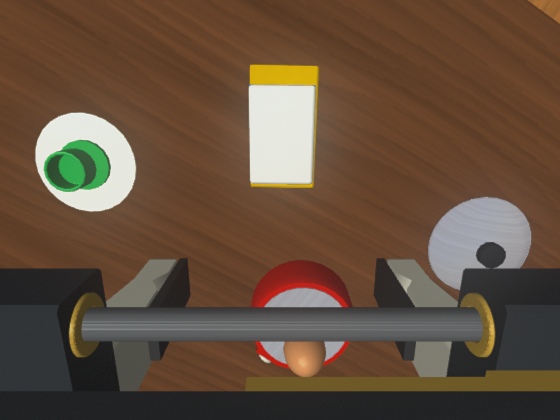

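Cup stands in the middle of the saucer (its foot around (85,160)); box at (281,134), bare and lying on the tin. Grasp it.

step_arm(
  plan=[
    [0.1,0,0.1,0,87],
    [0.2,0,0.25,0,87],
    [0.2,0,0.4,0,87],
    [0.2,0,0.52,0,87],
    [0.2,0,0.6,0,87],
    [0.2,0,0.66,0,87],
    [0.2,0,0.7,0,87],
    [0.2,0,0.705,0,87],
    [0.2,0,0.705,0,87],
  ],
)

```text
time_s: 15.72
tcp_pos: [0.6196, -0.1626, 0.0556]
eef_rot: [180.0, 0.0, 30.1]
contact_force: [0.1, -0.0, -0.5]
gripper_width: 0.087
gripper_force: 0.0
```

step_arm(
  plan=[
    [0,0,0,0,70],
    [0,0,0,0,62],
    [0,0,0,0,56],
    [0,0,0,0,48],
    [0,0,0,0,48],
    [0,0,0,0,48],
    [0,0,0,0,48],
    [0,0,0,0,48],
  ],
  newtons=25,
)

```text
time_s: 16.38
tcp_pos: [0.6199, -0.1635, 0.0557]
eef_rot: [180.0, -0.0, 30.0]
contact_force: [-0.2, -0.8, 2.7]
gripper_width: 0.0559
gripper_force: 25.0
```

step_arm(
  plan=[
    [0,0,-0.05,0,48],
    [0,0,-0.15,0,48],
    [0,0,-0.3,0,48],
    [0,0,-0.45,0,48],
    [0.03,-0.14,-0.5,0,48],
    [0.05,-0.3,-0.5,0,48],
    [0.08,-0.46,-0.5,0,48],
    [0.1,-0.62,-0.5,0,48],
    [0.1,-0.78,-0.5,0,48],
    [0.1,-0.94,-0.5,0,48],
    [0.1,-0.94,-0.5,0,48],
  ],
)

```text
time_s: 17.3
tcp_pos: [0.5204, 0.0572, 0.1799]
eef_rot: [-179.9, 0.0, 30.2]
contact_force: [-0.3, -1.0, -2.9]
gripper_width: 0.0554
gripper_force: 25.0
```

step_arm(
  plan=[
    [0.01,-0.16,0,-0.07,48],
    [0.02,-0.32,0,-0.07,48],
    [0.04,-0.48,0,-0.07,48],
    [0.06,-0.64,0,-0.07,48],
    [0.06,-0.8,0,-0.07,48],
    [0.06,-0.94,0,-0.07,48],
    [0.06,-0.94,0,-0.07,48],
    [0.06,-0.94,0,-0.07,48],
  ],
)

```text
time_s: 17.97
tcp_pos: [0.4178, 0.265, 0.1798]
eef_rot: [-180.0, 0.1, 34.4]
contact_force: [0.8, -0.2, -2.6]
gripper_width: 0.0553
gripper_force: 25.0
```

```bash
python3 - <<'E'
from cup import *
s,im,c=snap('wrist','w4');print(s['tcp_pos'],s['eef_rot'])
print(proj(c,(.4665,.3057,.005)))
M=masks(im)
for b in blobs(M['cork'],3000):print('c',b.mean(0),rect(pt(c,b,.005)))
for b in blobs(M['white'],2000):print('w',b.mean(0),rect(pt(c,b,s['tcp_pos'][2]+.03)))
for b in blobs(M['blue'],2000):print('b',b.mean(0),rect(pt(c,b,.005)))
E
python3 d.py .4665 .3057 .14 34.2
```

```text
[0.4178 0.265  0.1798] [-179.9912    0.0567   34.4233]
[275.3047 118.0334]
c [275.4034 115.1369] [465.8152 304.8837 108.5968  78.9375  34.1825]
w [280.9671 251.4189] [431.2284 274.6791  54.8056  52.3401 -56.1811]
w [280.4778 353.1407] [387.983  245.7093  54.793   14.7679 -55.5907]
w [524.5315 250.7793] [492.6537 188.7331  38.2169  20.8679 -61.5196]
b [485.5881  44.7886] [626.4794 191.9916 122.3448  87.0847 -11.7352]
[0.4183 0.264  0.1797] 34.338409887552785 F [ 0.9699 -0.9453 -2.6826] share 0.25342036629975606 -0.02912581498188166 0.15894885324260444 turn 0.0023068314592130435
```

View pics/w4.png

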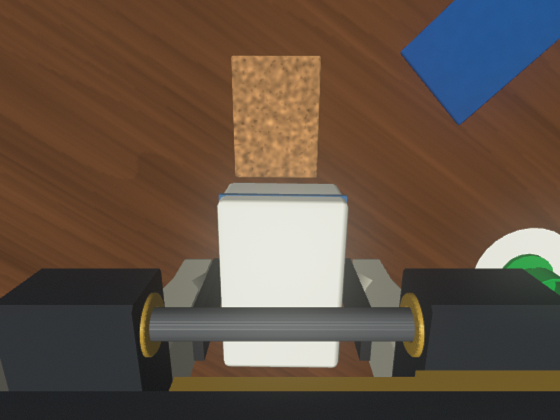

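Cork mat at (276,117) → (0.466,0.305), yaw 34.2; box held squarely at (281,270).

step_arm(
  plan=[
    [0.1,-0.01,0,0,48],
    [0.2,-0.025,0.05,0,48],
    [0.25,-0.029,0.15,0,48],
    [0.25,-0.029,0.28,0,48],
    [0.25,-0.029,0.4,0,48],
    [0.25,-0.029,0.5,0,48],
    [0.25,-0.029,0.56,0,48],
    [0.25,-0.029,0.6,0,48],
    [0.25,-0.029,0.6,0,48],
    [0.25,-0.029,0.6,0,48],
  ],
)

```text
time_s: 18.85
tcp_pos: [0.4672, 0.3041, 0.0303]
eef_rot: [180.0, 0.0, 34.2]
contact_force: [-0.3, -0.1, -3.5]
gripper_width: 0.0554
gripper_force: 25.0
```

```bash
python3 d.py .466 .3053 .0135 34.2
```

```text
[0.4672 0.3041 0.0303] 34.169484235689616 F [-0.2633 -0.0576 -3.4729] share -0.0013404786636378166 -0.0066300279197240315 0.06705227385832968 turn -0.0005085960718398989
```

step_arm(
  plan=[
    [-0.001,-0.005,0.03,0,48],
    [-0.001,-0.005,0.05,0,48],
    [-0.001,-0.005,0.06,0,48],
    [-0.001,-0.005,0.066,0,48],
    [-0.001,-0.005,0.068,0,48],
    [-0.001,-0.005,0.068,0,48],
  ],
)

```text
time_s: 19.35
tcp_pos: [0.4658, 0.3058, 0.0133]
eef_rot: [-180.0, -0.0, 34.2]
contact_force: [-1.0, 0.1, -2.3]
gripper_width: 0.0555
gripper_force: 25.0
```

step_arm(
  plan=[
    [0,0,0.004,0,48],
    [0,0,0.004,0,56.5],
    [0,0,0.004,0,60],
    [0,0,0.004,0,70],
    [0,0,0.004,0,87],
    [0,0,0.004,0,87],
    [0,0,0.004,0,87],
    [0,0,-0.1,0,87],
    [0,0,-0.25,0,87],
    [0,0,-0.42,0,87],
    [0,0,-0.6,0,87],
    [-0.1,0,-0.76,0,87],
  ],
)

```text
time_s: 20.35
tcp_pos: [0.4507, 0.2955, 0.198]
eef_rot: [180.0, -0.1, 34.2]
contact_force: [1.2, 1.2, 0.1]
gripper_width: 0.0871
gripper_force: 0.0
```

Run:
```python
from cup import *
s,im,c=snap('wrist','w5');print(s['tcp_pos'],s['eef_rot'])
M=masks(im)
for b in blobs(M['cork'],1000):print('c',b.mean(0),rect(pt(c,b,.005)))
for b in blobs(M['white'],2000):print('w',b.mean(0),rect(pt(c,b,.043)))
_,im,c=snap('top');M=masks(im)
for b in blobs(M['white']):print('tw',rect(pt(c,b,.043)))
for b in blobs(M['yellow']):print('ty',rect(pt(c,b,.048)))
```

```text
[0.4507 0.2955 0.198 ] [179.9685  -0.13    34.2392]
c [252.882  143.2105] [488.5907 314.9056 564.6254 236.8179 -87.6597]
c [341.7058 368.815 ] [326.0754  75.8706 458.8192  69.0114 -55.8176]
c [136.0399 210.7292] [339.2682 377.3362 355.6559  41.2633  86.4874]
c [506.0055 197.9404] [569.565   91.209  205.6732  48.1509  86.4727]
c [ 73.5525 251.442 ] [252.2945 446.321  157.3381  43.1185 -87.9614]
c [ 30.4817 251.7561] [232.97   468.8674  96.6185  35.3214 -89.2269]
c [177.3622 380.4646] [184.0004 262.6488  97.3329  43.8224 -55.8176]
w [281.1528 167.5316] [465.8228 306.1961  84.7223  55.5314  33.596 ]
tw [  99.0464 -699.1675  121.1801  104.8673   89.8885]
tw [ 613.1286 -420.152   113.651   111.7765   89.5033]
tw [481.4925   2.6816 104.9469 104.8231  89.6838]
tw [ 449.2306 -291.2259   95.649    95.4026   89.632 ]
tw [1183.4412  360.1848  657.474    12.7099   89.1338]
tw [783.355  -14.0772 112.6525  42.2094  89.4059]
tw [256.8334 667.8279 141.5612  29.5336  52.31  ]
tw [441.5638 289.8734  57.2339  29.3435 -54.6457]
tw [477.0296 330.4281  36.7988  28.238   34.1565]
tw [457.0818 429.8524 163.5819  73.5199   6.4755]
ty [ 622.8388 -163.176   112.348    61.5652   29.2301]
```

View pics/w5.png

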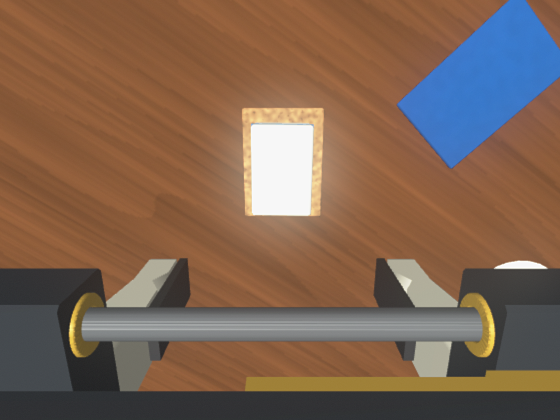

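Box lies centred and square on the cork at (281,168). Back to the tin.

step_arm(
  plan=[
    [-0.05,0.15,-0.1,0,87],
    [-0.1,0.3,-0.1,0,87],
    [-0.16,0.45,-0.1,0,87],
    [-0.22,0.6,-0.1,0,87],
    [-0.28,0.76,-0.1,0,87],
    [-0.33,0.92,-0.1,0,87],
    [-0.33,0.95,-0.1,0,87],
  ],
)

```text
time_s: 21.03
tcp_pos: [0.5143, 0.0468, 0.2205]
eef_rot: [180.0, 0.0, 34.1]
contact_force: [-0.8, 0.0, -0.0]
gripper_width: 0.0869
gripper_force: 0.0
```

step_arm(
  plan=[
    [-0.05,0.15,0,0.075,87],
    [-0.1,0.3,0,0.075,87],
    [-0.16,0.45,0,0.075,87],
    [-0.22,0.6,0,0.075,87],
    [-0.28,0.76,0,0.075,87],
    [-0.33,0.92,0,0.075,87],
    [-0.33,0.95,0,0.075,87],
    [-0.33,0.95,0,0.075,87],
    [-0.33,0.95,0,0.075,87],
  ],
)

```text
time_s: 21.78
tcp_pos: [0.5792, -0.1918, 0.2195]
eef_rot: [-180.0, 0.1, 29.6]
contact_force: [-1.2, 0.1, 0.5]
gripper_width: 0.0872
gripper_force: 0.0
```

```bash
python3 - <<'E'
from cup import *
s,im,c=snap('wrist');print(s['tcp_pos'],s['eef_rot'])
for b in blobs(masks(im)['yellow'],500):print('y',b.mean(0),rect(pt(c,b,.048)))
E
python3 d.py .6215 -.1635 .017 29.8
```

```text
[ 0.5792 -0.1918  0.2195] [-179.9519    0.0513   29.6242]
y [278.6755 127.3615] [ 622.2035 -163.7291  113.4988   62.8727   28.8287]
[ 0.5792 -0.191   0.2199] 29.697760879054737 F [ 0.7407  0.5989 -0.2433] share 0.20152840588058757 -0.011583966535480383 0.8114721242062943 turn -0.0017039853490876074
```

step_arm(
  plan=[
    [0.1,-0.01,0.1,0.012,87],
    [0.203,-0.01,0.25,0.012,87],
    [0.203,-0.01,0.4,0.012,87],
    [0.203,-0.01,0.55,0.012,87],
    [0.203,-0.01,0.66,0.012,87],
    [0.203,-0.01,0.74,0.012,87],
    [0.203,-0.01,0.8,0.012,87],
    [0.203,-0.01,0.82,0.012,87],
    [0.203,-0.01,0.82,0.012,87],
  ],
)

```text
time_s: 22.58
tcp_pos: [0.6215, -0.1626, 0.0144]
eef_rot: [-179.9, 0.1, 29.1]
contact_force: [-0.3, 0.0, 0.7]
gripper_width: 0.0868
gripper_force: 0.0
```

step_arm(
  plan=[
    [0,0,0,0,76],
    [0,0,0,0,68],
    [0,0,0,0,62],
    [0,0,0,0,56],
    [0,0,0,0,56],
    [0,0,0,0,56],
    [0,0,0,0,56],
    [0,0,0,0,56],
  ],
  newtons=30,
)

```text
time_s: 23.25
tcp_pos: [0.623, -0.164, 0.0165]
eef_rot: [180.0, -0.1, 29.0]
contact_force: [-1.2, 1.4, 5.9]
gripper_width: 0.0635
gripper_force: 30.0
```

step_arm(
  plan=[
    [0,0,-0.05,0,56],
    [0,0,-0.15,0,56],
    [0,0,-0.3,0,56],
    [0,0,-0.45,0,56],
    [0.03,-0.1,-0.55,0,56],
    [0.08,-0.25,-0.6,0,56],
    [0.12,-0.4,-0.6,0,56],
    [0.18,-0.55,-0.6,0,56],
    [0.23,-0.68,-0.6,0,56],
    [0.23,-0.72,-0.6,0,56],
    [0.23,-0.72,-0.6,0,56],
  ],
)

```text
time_s: 24.17
tcp_pos: [0.5844, 0.0236, 0.1661]
eef_rot: [-180.0, -0.0, 29.2]
contact_force: [-0.2, -1.6, -2.2]
gripper_width: 0.0638
gripper_force: 30.0
```

step_arm(
  plan=[
    [0.04,-0.12,0,0.08,56],
    [0.08,-0.25,0,0.18,56],
    [0.12,-0.4,0,0.29,56],
    [0.17,-0.55,0,0.4,56],
    [0.2,-0.65,0,0.51,56],
    [0.23,-0.71,0,0.61,56],
    [0.23,-0.71,0,0.68,56],
    [0.23,-0.71,0,0.68,56],
    [0.23,-0.71,0,0.68,56],
  ],
)

```text
time_s: 24.92
tcp_pos: [0.5496, 0.2036, 0.1654]
eef_rot: [180.0, 0.0, -11.7]
contact_force: [-1.0, -0.2, -1.0]
gripper_width: 0.0638
gripper_force: 30.0
```

```bash
python3 - <<'E'
from cup import *
s,im,c=snap('wrist','w6');print(s['tcp_pos'],s['eef_rot'],s['joints'])
M=masks(im)
for b in blobs(M['blue'],2000):print('b',b.mean(0),b.min(0),b.max(0),rect(pt(c,b,.005)))
for b in blobs(M['yellow'],2000):print('y',b.mean(0),rect(pt(c,b,s['tcp_pos'][2]+.0315)))
E
python3 d.py .633 .187 .06 -12
```

```text
[0.5496 0.2036 0.1654] [179.9731   0.0187 -11.6749] [ 39.4304  13.9261 -14.0846   0.0027 -62.022   38.8934]
b [278.3217  71.2172] [226   2] [331 141] [647.5234 187.2797 111.7975  86.7561 -11.6631]
y [281.2474 232.5505] [573.4651 200.114   66.3306  62.9144 -11.6642]
y [281.4394 358.4   ] [513.1071 212.7248  62.6905  19.8319  78.3352]
[0.5497 0.2034 0.1654] -11.689737231523365 F [-0.4753 -0.4765 -1.8917] share 0.33943652375434624 -0.0033564440011882996 0.4216071934560821 turn 0.005171046141277221
```

View pics/w6.png

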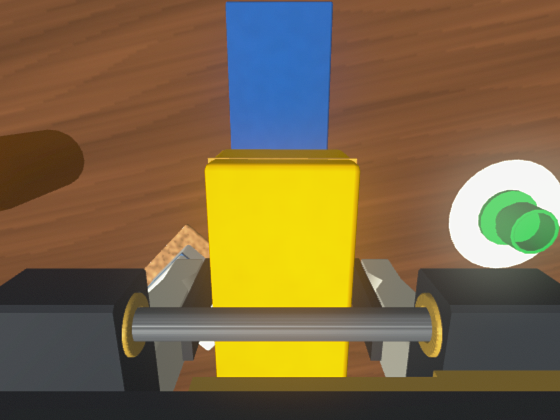

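Tile at (279,75) → centre (0.634,0.1895), yaw -11.7; tin held square with it.

step_arm(
  plan=[
    [0.1,0,0,0,56],
    [0.22,-0.01,0.02,0,56],
    [0.31,-0.014,0.1,0,56],
    [0.342,-0.014,0.2,0,56],
    [0.342,-0.014,0.32,0,56],
    [0.342,-0.014,0.41,0,56],
    [0.342,-0.014,0.47,0,56],
    [0.342,-0.014,0.5,0,56],
    [0.342,-0.014,0.5,0,56],
  ],
)

```text
time_s: 25.72
tcp_pos: [0.6331, 0.1887, 0.0384]
eef_rot: [179.9, 0.1, -11.8]
contact_force: [-0.3, 0.3, -2.2]
gripper_width: 0.0635
gripper_force: 30.0
```

```bash
python3 d.py .634 .1895 .0215 -11.7
```

```text
[0.6331 0.1887 0.0384] -11.79872686492722 F [-0.2754  0.3251 -2.1687] share 0.002653570617355058 -0.004010447976484928 0.06754113882125273 turn -0.0016454477487869213
```

step_arm(
  plan=[
    [0.003,-0.004,0.03,0,56],
    [0.003,-0.004,0.05,0,56],
    [0.003,-0.004,0.06,0,56],
    [0.003,-0.004,0.066,0,56],
    [0.003,-0.004,0.069,0,56],
    [0.003,-0.004,0.069,0,56],
  ],
)

```text
time_s: 26.22
tcp_pos: [0.635, 0.1913, 0.0233]
eef_rot: [-180.0, -0.0, -11.8]
contact_force: [0.1, -0.5, -2.2]
gripper_width: 0.0637
gripper_force: 30.0
```

step_arm(
  plan=[
    [-0.002,0.003,0.004,0,56],
    [-0.002,0.003,0.007,0,56],
    [-0.002,0.003,0.007,0,56],
  ],
)

```text
time_s: 26.47
tcp_pos: [0.6343, 0.1906, 0.0215]
eef_rot: [-180.0, -0.0, -11.8]
contact_force: [-0.5, 0.1, -0.6]
gripper_width: 0.0635
gripper_force: 30.0
```

step_arm(
  plan=[
    [0,0,0.001,0,64.5],
    [0,0,0.001,0,68],
    [0,0,0.001,0,76],
    [0,0,0.001,0,87],
    [0,0,0.001,0,87],
    [0,0,0.001,0,87],
    [0,0,-0.1,0,87],
    [0,0,-0.25,0,87],
    [0,0,-0.42,0,87],
    [0,0,-0.6,0,87],
    [-0.1,0,-0.76,0,87],
    [-0.3,0,-0.8,0,87],
  ],
)

```text
time_s: 27.47
tcp_pos: [0.5795, 0.2033, 0.2218]
eef_rot: [-179.8, -0.4, -11.9]
contact_force: [-0.2, 2.5, 1.9]
gripper_width: 0.0871
gripper_force: 0.0
```

Run:
```python
from cup import *
s,im,c=snap('wrist');print(s['tcp_pos'],s['eef_rot'])
M=masks(im)
for b in blobs(M['blue'],1000):print('b',b.mean(0),rect(pt(c,b,.005)))
for b in blobs(M['yellow'],2000):print('y',b.mean(0),rect(pt(c,b,.053)))
_,im2,c2=snap('top');
cv2.imwrite('pics/end.png',np.vstack([im[:300],im2[120:300]])[:,:,::-1])
M=masks(im2)
for k,z in(('yellow',.053),('blue',.005),('white',.043),('green',.05),('red',.055)):
  for b in blobs(M[k]):print(k,rect(pt(c2,b,z)))
```

```text
[0.5795 0.2033 0.2218] [-179.7711   -0.3946  -11.8877]
y [283.3351 124.5183] [633.3239 192.5224 112.0042  62.3772 -11.9789]
yellow [662.1233 186.8728  60.7351  53.2527  78.1114]
yellow [600.4028 215.7363  37.9391  27.4603 -11.7868]
blue [678.0212 180.5978  84.3736  49.7206  78.1009]
white [  99.0465 -698.1193  123.2765  104.8711   89.8885]
white [ 613.1283 -420.1892  113.7255  111.7765   89.5033]
white [481.4925   2.6816 104.9469 104.8231  89.6838]
white [ 449.2306 -291.2259   95.649    95.4026   89.632 ]
white [1180.5048  269.4189 1104.4453   15.899    89.1361]
white [464.5267 304.959   85.7041  57.0393  33.5891]
white [783.355  -14.0772 112.6525  42.2094  89.4059]
white [525.2732 569.5662 151.1589  25.6598  37.3077]
white [642.7926 287.4171 161.2055  63.7016 -16.7737]
green [479.6871   1.1848  43.4915  43.4484  89.6624]
red [ 447.713  -284.3639  120.0252  119.7003   41.2379]
red [  97.7567 -706.9415   25.0767   19.1339   89.9237]
```

View pics/end.png

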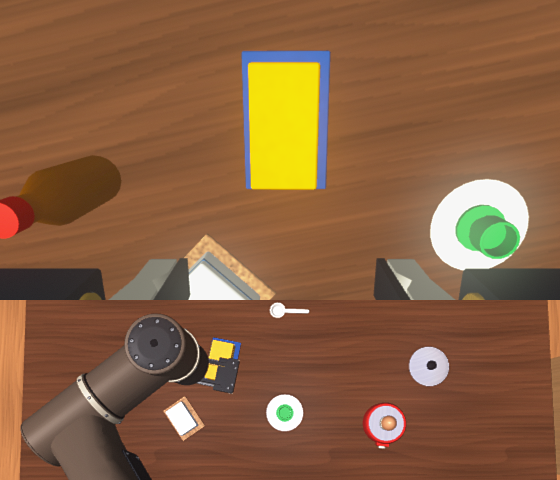

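Wrist view: tin centred on the tile (285,125), bottle standing; top view: egg in cooker (389,424), cup on saucer (285,412), box on cork (184,418), lid untouched.

```bash
python3 -c "
from plant import r,workorder
print(workorder.close_job())"
```

```text
the job is handed in; nothing more can be done
None
```

The stack is apart and the job is handed in: the last camera views show the egg in the cooker's holder, the cup on the saucer, the box on the cork mat and the tin on the blue tile, each measured within about 3 mm of centre except the egg, which I checked only by eye; the soy bottle and the pan lid were not touched.

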